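Load, lock and start the cover-plate washer

TASK

Carry every cover plate from the drain rack to the wash tray with the lifter, sliding its blade under each plate, and leave the plates lying flat on the tray's ribs, side by side and not on top of one another; the gripper itself must not touch the plates. Only when all the plates are in the tray, turn the tray lock clockwise until it drops into its locked detent, and only then start the washer by pulling the start knob up to its stop, holding it there about half a second and letting it spring back. At the end the lifter must lie flat, lengthwise on its mat, blade pointing away from you as at the start; leave the bottle, the drum and the spanner alone.

Things in the scene. Friction and masses are not known exactly. Their poses are not given: they have to be found in the camera images.
- rack_mid (a point): Drain rack, fixed: two lanes along its x (centre lines y = -55, +55 mm), each with two ribs 236 mm long, 20 mm high, 66 mm apart; the channel between is open at the -x end. Fences at y = -110, 0, +110 mm and a back stop at x = +114 mm rise 12 mm over the ribs; plates lie on the ribs. Point: middle, at rib-top height, 24 mm over the bench; x into the lanes, away from the robot, z up.
- tray_mid (a point): Washer's tray, fixed: lanes, ribs, channels, fences and back stop as on the drain rack, on a 25 mm plinth. A lane holds two plates, one behind the other (good centres x = -53, +53 mm). Point: middle, at rib-top height, 49 mm over the bench; x into the lanes, z up. Along its +y side stands the washer's console, a grey box 240 x 95 mm, 70 mm high, centre line y = +166 mm.
- lifter_grip (a point): Lifter (spatula), 0.2 kg: steel blade 104 long, 52 wide, 3 mm thick, cranked black handle behind. Point: where to hold it, in the handle bar (20 wide, 24 mm high, from 72 mm behind to 28 mm ahead of the point). x towards the blade, z up. Blade centre 90 mm ahead, blade underside 60 mm below. The shank rises steeply from the blade's rear edge. Held firmly it stays level.
- mat: Black rubber mat, fixed, 260 x 84 mm, 2 mm thick, on which the lifter lies blade-down at the start; origin at its centre on the bench, x along its length, away from the robot. With the lifter laid square in its middle, the lifter's holding point is 60 mm to -x of the mat's centre.
- lock (a joint): Quarter-turn tray lock on the console, rad: 0 unlocked (tongue along the tray's +x), 1.57 locked (tongue across onto the tray). Turns clockwise seen from above. A spring holds it in either detent (about 0.13 N m to turn); past half-way it snaps on by itself.
- lock_wing (a point): Wing of the tray lock, on its turning axis, at the height to grip, 96 mm over the bench: a steel bar 52 long, 14 thick, 28 mm high (16 mm below to 12 mm above the point). x along the wing, turning with it; z up. The console top is 26 mm below. It sits at x = -55, y = +166 mm from tray_mid.
- start_knob (a joint): Sprung start knob on the console, m: 0 at rest, 0.045 pulled up to its stop. Pulled straight up against a spring (5 N at rest, 10 N at the stop); it springs back when let go.
- start_grip (a point): Middle of the start knob's round black head, 34 mm across, 30 mm high (15 mm either side of the point), 103 mm over the bench at rest; rises with the knob. It sits at x = +60, y = +166 mm from tray_mid.
- plate1_mid (a point): Aluminium cover plate, 90 x 90 mm, 5 mm thick, 0.14 kg, flat and loose; it may be absent. This point is its centre, half-way up its thickness; z up. At the start it lies on the ribs of the drain rack, near x = -53 or +53 mm in one of the two lanes, square to the rack within a few degrees.
- plate2_mid (a point): Aluminium cover plate, 90 x 90 mm, 5 mm thick, 0.14 kg, flat and loose; it may be absent. This point is its centre, half-way up its thickness; z up. At the start it lies on the ribs of the drain rack, near x = -53 or +53 mm in one of the two lanes, square to the rack within a few degrees.
- plate3_mid (a point): Aluminium cover plate, 90 x 90 mm, 5 mm thick, 0.14 kg, flat and loose; it may be absent. This point is its centre, half-way up its thickness; z up. At the start it lies on the ribs of the drain rack, near x = -53 or +53 mm in one of the two lanes, square to the rack within a few degrees.
- plate4_mid (a point): Aluminium cover plate, 90 x 90 mm, 5 mm thick, 0.14 kg, flat and loose; it may be absent. This point is its centre, half-way up its thickness; z up. At the start it lies on the ribs of the drain rack, near x = -53 or +53 mm in one of the two lanes, square to the rack within a few degrees.
- oil_bottle: Grey bottle, 64 mm across, 170 mm high, a bystander; origin at its underside. Leave it alone.
- clutch_drum: Round steel drum, 90 mm across, 80 mm high, a bystander; origin at its underside. Leave it alone.
- spanner: Steel spanner, 180 mm long, a bystander; origin at its underside. Leave it alone.
Not all that is in view belongs to the job. What is shaped like the part that bears plate4_mid but orange is not meant.

How it is judged:
By the outcome, as a careful person would: the job done as asked, in the order asked, and still so for the second after the job is handed in, with the robot touching nothing.
Of plate1, plate2, plate3, plate4 only 3 to 4 are there at a start; the rules pass over those that are not, and their reading is None.
At some moment in a run one of lifter may be knocked a few centimetres aside while the robot is not near it.
It also fails if it takes over 210 s, if anything falls off the work surface, if the arm or the gripper's body presses on something with over 40 N, if the wrist force passes 120 N, or if a joint passes its speed limit or range.

ROBOT

A 6-joint arm with a two-finger parallel gripper is mounted at the origin on the work surface. World frame = base frame: x ahead of the robot, y to its left, z up, the work surface at z = 0. Lengths are in m, angles in rad, forces in N, time in s.
With the tool pointing down it reaches from about 0.4 to 0.825 m from the base axis. Payload 7 kg.
Tool frame: the origin (TCP) lies at the very end of the fingers, on their centre line; the grasp point (between the pads) lies 19 mm behind it; x points along the fingers, y is the direction in which the jaws open and shut, and the axes are right-handed (so a half turn about x gives the same grasp; the last joint's range is limited). The gripper opens to 88 mm and grips with 3 to 60 N. Pads are 19 mm wide; open, the fingers measure 130 mm over their backs; the gripper's body (78 mm by 193 mm) begins 47 mm behind the grasp point.
Start: joints at [-0.899, 0.359, 0.012, 0, -1.224, -0.288], TCP at [0.253, -0.626, 0.227] pointing down, gripper open.
Joint ranges: [-3.07, 3.07], [-1.43, 2.12], [-1.02, 1.25], [-3.03, 1.67], [-3.05, -0], [-3.03, 3.03]. Speed limits (rad/s): [2.39, 2.39, 3.01, 3.14, 3.14, 3.14].

INTERFACE

Orientations are given as [roll, pitch, yaw] about the fixed x, y, z axes, in that order (R = Rz(yaw) Ry(pitch) Rx(roll)).
In Python, from station import arm gives the robot as it stands.
- The arm moves only by the shell command python3 -m inch 'ROWS' [OPENING] [FORCE]. ROWS is text: rows parted by semicolons, each of 6 numbers parted by spaces: the shift along the world's x, y, z in units of 30 mm (1.0 is 30 mm), then the turn, a rotation vector about the world's x, y, z in units of 5 degrees (1.0 is 5 degrees). In form: dx dy dz wx wy wz; .... A call has 1 to 12 rows; each row shifts and turns the commanded pose from where the row before left it; what a row does not reach is not made up. A row lasts 1/8 s, in which the tool goes at most 62.5 mm and 10.7 degrees, less where a joint would pass 70% of its speed; a pose out of reach is approached as far as the arm can. A call is refused whole if a number of a shift passes 1 or a number of a turn 1, either way. A call with a gripper value outside its range is refused whole. OPENING is the opening, from 0 (shut) to 1 (fully open), set as the call begins (- or left out, the last holds). The fingers move at their own pace and stop on an object; FORCE is the grip in N (left out, the last holds). Time passes only in rows, so rows that do not move let the fingers close. It gives the time, the measured TCP pose, the force and the opening at its end, in the units of the state.
- arm.get_state(): the state, without advancing time (a new reading comes with each control period).
- arm.grab_frame(name): name is "scene" or "side" or "wrist"; returns a dict with "frame" (400x640x3 uint8, red, green, blue), "range_z" (400x640 float32, m along the optical axis (not along the pixel's ray), 0 where there is no reading), "mtx" (3x3 intrinsics, pixels), "dist_coeffs" ([k1, k2, p1, p2, k3] as OpenCV has them; the pictures are not rectified), "pose" (4x4, takes a point from camera to world coordinates). Camera axes: x right, y up, looking along -z (the intrinsics and any distortion apply to the point x, -y, -z); pixel columns grow to the right and rows downward; lengths in m; the calibration is good to about 2 mm. A picture is of the moment at which its call begins.
- arm.job_done(): hands the job in, once; it reports no verdict.
Trained networks look in a picture, given as the dict that the camera call returned (one of the last four; its "shot" number tells which), for a name from the list of things; names that differ only in an ending like _2 or _b are one class to them, and where a whole thing is asked for, a point or a joint stands for the part that bears it (a point fixed in the world has none). Each returns a list of dicts, best first, with "confidence" (0 to 1); they miss things now and then, are a little off and sometimes report something else, mostly with a low value. They report only what shows in the picture. A call takes as long as a camera call. They do not tell look-alikes from the thing itself.
- arm.search_frame(picture, target): "extent" ([centre column, centre row, width, height] as shares, 0 to 1, of the picture: columns of its width, rows of its height, round what is visible of it).
- arm.masks_of(picture, target): "mask" (400x640 bool, what is visible of it) and "extent" ([centre column, centre row, width, height] as shares, 0 to 1, of the picture: columns of its width, rows of its height, round what is visible of it).
- arm.place_of(picture, target): "position" ([column, row] as shares, 0 to 1, of the picture: columns of its width, rows of its height: a listed point, or the origin of a listed thing).
The state is a dict: "t": time; "q": joint angles; "qd": joint speeds; "joint_efforts": joint torques, N m; "eef_pos": TCP position; "ee_rot": TCP orientation; "force": force on the tool from outside, world axes, zero at the start; "moment": the same for the moment, N m; "width": finger opening in m.
Only numpy, scipy, OpenCV 4.12 (cv2) and the standard library are available. Lean on these libraries where they do the work, as an engineer would, in place of code of your own. Each camera call takes 0.05 s, during which the arm holds its last target. There are 200 camera calls.

## Working session

There is one attempt and no reset: what is moved stays moved. The work goes in short steps, Python scripts to look and compute and a shell command to move; the robot and the scene stay as the last step left them, time stands still between calls to the robot, and variables do not carry over. Pictures are saved under pics/ and viewed, about 12 in all and at most 16, crops included, and the job is handed in when it is done.

```bash
ls; mkdir -p pics
python3 - <<'E'
from station import arm
import cv2,numpy as np
print(arm.get_state())
for n in ["scene","side"]:
    p=arm.grab_frame(n); cv2.imwrite(f"pics/{n}0.png",p["frame"][...,::-1]); print(n,p["pose"].round(3).tolist(),p["mtx"].tolist(),p["dist_coeffs"])
E
```

```text
pics
{'t': 0.0, 'q': array([-8.98939570e-01,  3.59389193e-01,  1.10494164e-02, -3.73191419e-04,
       -1.22409813e+00, -2.88135062e-01]), 'qd': array([-1.65422414e-05,  1.69045856e-03,  6.95787699e-04,  4.30254900e-04,
        6.02178346e-04,  1.00081777e-04]), 'joint_efforts': array([ 3.03870647e-04, -5.82716775e+01,  2.93062162e+01,  6.99715465e+00,
        7.05628467e-03, -1.24163557e-04]), 'eef_pos': array([ 0.25251775, -0.62544905,  0.22561294]), 'ee_rot': array([1.64841644, 1.56911767, 2.03201104]), 'force': array([ 0.87450947,  0.92162423, -0.09920326]), 'moment': array([-0.02844729, -0.04082504,  0.02188503]), 'width': 0.08756866842375138}
scene [[0.655, -0.637, 0.407, 0.976], [0.756, 0.553, -0.352, -0.451], [-0.001, 0.538, 0.843, 1.007], [0.0, 0.0, 0.0, 1.0]] [[375.5433325466733, 0.0, 320.5931962958802], [0.0, 375.5433325466733, 198.57506746842716], [0.0, 0.0, 1.0]] [0.02705142 0.         0.         0.         0.        ]
side [[-0.69, 0.361, -0.627, -0.205], [-0.723, -0.325, 0.609, 0.633], [0.016, 0.874, 0.486, 0.646], [0.0, 0.0, 0.0, 1.0]] [[403.60227362673925, 0.0, 321.79088595724875], [0.0, 403.60227362673925, 198.58989611820496], [0.0, 0.0, 1.0]] [0.02571554 0.         0.         0.         0.        ]
```

View pics/scene0.png

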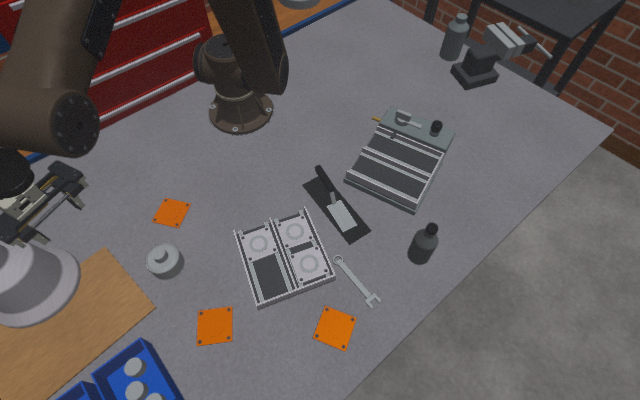

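View pics/side0.png

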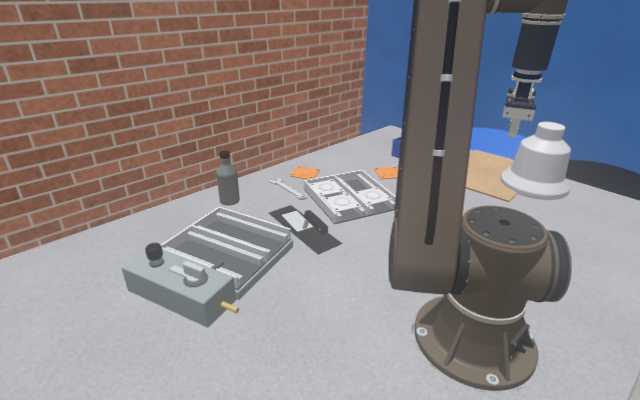

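The pictures show three plates in the rack (scene px about 258,243; 295,231; 310,264), the lifter on its mat at about 335,205, the tray with its console at about 400,155, and three orange decoys on the bench.

```bash
cat > h.py <<'E'
from station import arm
import cv2,numpy as np
np.set_printoptions(precision=4,suppress=True)
def ray(p,uv):
    n=cv2.undistortPoints(np.array([[uv]],float),p["mtx"],p["dist_coeffs"])[0,0]
    d=np.array([n[0],-n[1],-1.]); P=np.array(p["pose"]); return P[:3,3],P[:3,:3]@d
def at_z(p,uv,z):
    o,d=ray(p,uv); return o+d*(z-o[2])/d[2]
def at_depth(p,uv):
    o,d=ray(p,uv); u,v=np.round(uv).astype(int); return o+d*p["range_z"][v,u]
def tri(*pr):
    A=np.zeros((3,3));b=np.zeros(3)
    for o,d in pr:
        d=d/np.linalg.norm(d);M=np.eye(3)-np.outer(d,d);A+=M;b+=M@o
    x=np.linalg.solve(A,b); return x,[np.linalg.norm(np.cross(x-o,d/np.linalg.norm(d))) for o,d in pr]
def pts(p,name):
    return [(np.array(r["position"])*[640,400],r["confidence"]) for r in arm.place_of(p,name)]
def cloud(p,mask=None):
    h,w=p["range_z"].shape; m=p["range_z"]>0
    if mask is not None:m&=mask
    v,u=np.nonzero(m); n=cv2.undistortPoints(np.stack([u,v],1).astype(float)[:,None],p["mtx"],p["dist_coeffs"])[:,0]
    c=np.c_[n[:,0],-n[:,1],-np.ones(len(n))]*p["range_z"][v,u][:,None]; P=np.array(p["pose"])
    return c@P[:3,:3].T+P[:3,3],u,v
E
python3 - <<'E'
from h import *
S=arm.grab_frame("scene");D=arm.grab_frame("side")
for n in ["rack_mid","tray_mid","lifter_grip","mat","lock_wing","start_grip","plate1_mid","oil_bottle","clutch_drum","spanner"]:
    a,b=pts(S,n),pts(D,n); print(n)
    for q,r in (("S",a),("D",b)):
        for uv,c in r[:7]: print("  ",q,uv.round(1),round(c,2),at_depth(S if q=="S" else D,uv))
    if a and b: print("   tri",*tri(ray(S,a[0][0]),ray(D,b[0][0])))
E
```

```text
rack_mid
   S [286.6 253.2] 0.57 [ 0.5776 -0.2338  0.0237]
   D [348.5 190.4] 0.72 [ 0.5723 -0.2438  0.0291]
   tri [ 0.5755 -0.2389  0.029 ] [np.float64(0.005698691388768448), np.float64(0.00569869138876834)]
tray_mid
   S [396.3 162.5] 0.6 [0.5743 0.2156 0.06  ]
   D [224.3 239.3] 0.97 [0.5713 0.2203 0.0532]
   tri [0.5714 0.2203 0.0532] [np.float64(8.039966759798601e-05), np.float64(8.039966759805139e-05)]
lifter_grip
   S [329.8 184.7] 0.95 [ 0.5058 -0.0069  0.0722]
   D [311.3 214.2] 0.58 [ 0.4894 -0.0034  0.0734]
   tri [ 0.5002 -0.0076  0.0669] [np.float64(0.004279755191963372), np.float64(0.00427975519196334)]
mat
   S [333.4 208.2] 0.88 [ 0.5478 -0.0278  0.0098]
   S [256.3 245.7] 0.44 [ 0.5042 -0.2857  0.0281]
   D [302.  228.3] 0.58 [ 0.53   -0.0047  0.0073]
   tri [ 0.543  -0.0193 -0.0055] [np.float64(0.0025842349437509397), np.float64(0.0025842349437511874)]
lock_wing
   S [405.4 112.8] 0.8 [0.4713 0.3584 0.1068]
   D [196.4 268.7] 0.96 [0.4455 0.3576 0.1089]
   tri [0.4642 0.3571 0.0996] [np.float64(0.007513949749394195), np.float64(0.007513949749394289)]
start_grip
   
[... 283 characters left out ...]
  -0.2891  0.0302]
   D [372.8 195. ] 0.78 [ 0.4961 -0.2758  0.0312]
   tri [ 0.5016 -0.2867  0.0254] [np.float64(0.0023953854396780716), np.float64(0.0023953854396780608)]
oil_bottle
   S [419.1 252.4] 0.71 [0.8305 0.0245 0.0777]
   D [226.7 198.8] 0.91 [0.7924 0.0781 0.0265]
   tri [0.8203 0.0612 0.0083] [np.float64(0.0012765652200666916), np.float64(0.0012765652200666863)]
clutch_drum
   S [168.1 264.3] 0.95 [ 0.4053 -0.5012  0.0529]
spanner
   S [353.4 282.8] 0.97 [ 0.7599 -0.1434  0.    ]
   S [166.8 265.5] 0.28 [ 0.4072 -0.5055  0.0551]
   D [286.5 190.3] 0.74 [ 0.7475 -0.1252  0.0023]
   tri [ 0.7601 -0.1388 -0.0077] [np.float64(0.002852240209366245), np.float64(0.002852240209366475)]
```

```bash
python3 -m inch '0 0 1 0 0 0;0 0 1 0 0 0;0.6 1 1 0 0 0;0.6 1 1 0 0 0;0.6 1 1 0 0 0;0.6 1 0 0 0 0;0.6 1 0 0 0 0;0.6 1 0 0 0 0;0.6 1 0 0 0 0;0.6 1 0 0 0 0;0.6 1 0 0 0 0;0.6 1 0 0 0 0'; python3 -m inch '0.6 1 0 0 0 0;0.6 1 0 0 0 0;0.6 1 0 0 0 0;0 0 0 0 0 0;0 0 0 0 0 0'
python3 - <<'E'
from h import *
from scipy.spatial.transform import Rotation as R
s=arm.get_state(); r=R.from_euler("xyz",s["ee_rot"]).as_matrix(); print(s["t"],s["eef_pos"],r,s["q"])
W=arm.grab_frame("wrist"); cv2.imwrite("pics/w1.png",W["frame"][...,::-1]); print(W["pose"],W["mtx"],W["dist_coeffs"])
np.savez("w1.npz",**{k:np.array(W[k]) for k in ["frame","range_z","mtx","dist_coeffs","pose"]})
E
```

```text
t: 2.7
eef_pos: [0.4331, -0.3248, 0.3767]
ee_rot: [-0.621, 1.57, -0.237]
force: [0.6, -0.1, -0.3]
width: 0.0878
t: 3.32
eef_pos: [0.4866, -0.2359, 0.3767]
ee_rot: [-1.651, 1.571, -1.267]
force: [-1.3, 0.1, 0.8]
width: 0.0877
3.325 [ 0.4866 -0.2359  0.3767] [[ 0.     -0.375   0.927 ]
 [-0.0001  0.927   0.375 ]
 [-1.     -0.0001 -0.    ]] [-0.0887  0.0734 -0.0219  0.0001 -1.4755 -1.0977]
[[-0.3759 -0.8915 -0.2526  0.4195]
 [ 0.9266 -0.3618 -0.1023 -0.2637]
 [-0.0002 -0.2725  0.9621  0.5345]
 [ 0.      0.      0.      1.    ]] [[347.4474   0.     318.9116]
 [  0.     347.4474 199.3637]
 [  0.       0.       1.    ]] [0.0022 0.     0.     0.     0.    ]
```

View pics/w1.png

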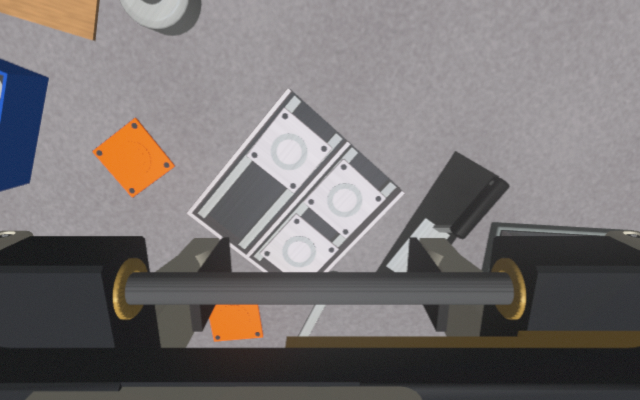

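The wrist view shows the rack turned about 45°+ in the image, with plates at (290,152), (345,200) and (300,250). The fingers hide its far end, so I'll look from further out and over the tray.

```bash
cat > snap.py <<'E'
from h import *
import sys
W=arm.grab_frame("wrist"); n=sys.argv[1]; cv2.imwrite(f"pics/{n}.png",W["frame"][...,::-1])
np.savez(n+".npz",**{k:np.array(W[k]) for k in ["frame","range_z","mtx","dist_coeffs","pose"]})
for t in sys.argv[2:]:
    for uv,c in pts(W,t): print(t,uv.round(1),round(c,2),at_depth(W,uv))
E
python3 -m inch '1 0 0 0 0 0;1 0 0 0 0 0;1 0 0 0 0 0;1 0 0 0 0 0;1 0 0 0 0 0;1 0 0 0 0 0;0.5 0 0 0 0 0;0 0 0 0 0 0;0 0 0 0 0 0'
python3 snap.py w2 rack_mid plate1_mid lifter_grip mat
python3 -m inch '0 1 0 0 0 0;0 1 0 0 0 0;0 1 0 0 0 0;0 1 0 0 0 0;0 1 0 0 0 0;0 1 0 0 0 0;0 1 0 0 0 0;0 1 0 0 0 0;0 1 0 0 0 0;0 1 0 0 0 0;0 0 0 0 0 0;0 0 0 0 0 0'
python3 snap.py w3 tray_mid lock_wing start_grip lifter_grip mat
python3 -c "
import cv2,numpy as np
cv2.imwrite('pics/w23.png',np.vstack([cv2.imread('pics/w2.png')[:300],cv2.imread('pics/w3.png')[:300]]))"
```

```text
t: 4.5
eef_pos: [0.681, -0.2366, 0.3766]
ee_rot: [-2.893, 1.571, -2.51]
force: [-0.0, -0.5, 0.6]
width: 0.0879
rack_mid [348.3  76.3] 0.97 [ 0.5692 -0.2396  0.036 ]
rack_mid [540.4  86.3] 0.4 [ 0.4927 -0.0118  0.0732]
plate1_mid [340.8  17.5] 0.81 [ 0.5054 -0.2773  0.0304]
lifter_grip [541.   86.9] 0.9 [ 0.4929 -0.0103  0.0724]
lifter_grip [488.5 120.3] 0.27 [ 0.5453 -0.0208  0.0063]
mat [490.6 118.2] 0.76 [ 0.5413 -0.0189  0.0051]
mat [400.5  76.3] 0.44 [ 0.5419 -0.1729  0.0304]
t: 6.25
eef_pos: [0.6815, 0.0639, 0.3769]
ee_rot: [-0.479, 1.57, -0.095]
force: [0.1, -0.3, -0.1]
width: 0.0877
tray_mid [455.6 121.6] 0.62 [0.5708 0.2142 0.0623]
lock_wing [611.2  88. ] 0.89 [0.471  0.3514 0.1021]
start_grip [591.7 179. ] 0.78 [0.5743 0.3804 0.1177]
start_grip [304.3  40.2] 0.38 [ 0.5463 -0.0137  0.0047]
mat [302.6  38.9] 0.76 [ 0.5457 -0.0166  0.0045]
```

View pics/w23.png

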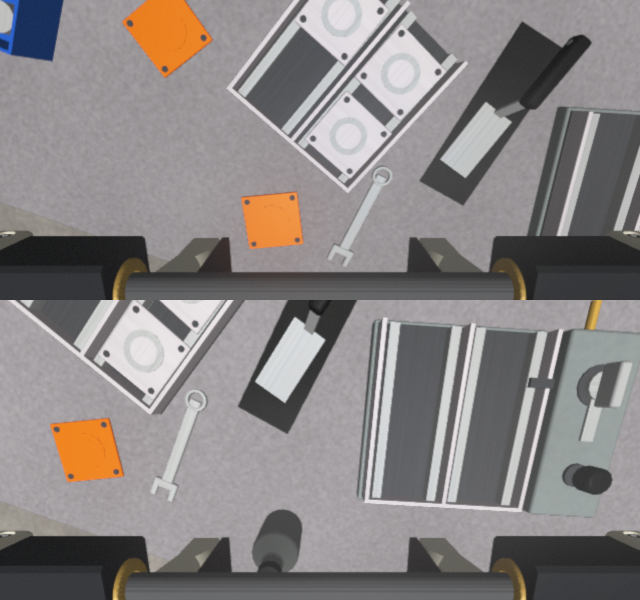

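```bash
cat > fit.py <<'E'
from h import *
L=lambda n:dict(np.load(n+".npz"))
def allc(names):
    return [ (n,cloud(L(n))[0]) for n in names]
def rect(C,lo,hi,box):
    x0,x1,y0,y1=box; m=(C[:,2]>lo)&(C[:,2]<hi)&(C[:,0]>x0)&(C[:,0]<x1)&(C[:,1]>y0)&(C[:,1]<y1); P=C[m]
    # keep the largest blob on a 3 mm grid
    g=np.zeros((int((x1-x0)/.003)+2,int((y1-y0)/.003)+2),np.uint8); i=((P[:,0]-x0)/.003).astype(int);j=((P[:,1]-y0)/.003).astype(int); g[i,j]=1
    g=cv2.morphologyEx(g,cv2.MORPH_CLOSE,np.ones((5,5)))
    n,l,s,c=cv2.connectedComponentsWithStats(g); k=1+s[1:,4].argmax(); P=P[l[i,j]==k]
    return cv2.minAreaRect((P[:,:2]*1000).astype(np.float32)),len(P)
if __name__=="__main__":
    for n in ("scene","side"):
        p=arm.grab_frame(n); np.savez(n+".npz",**{k:np.array(p[k]) for k in ["frame","range_z","mtx","dist_coeffs","pose"]})
    C={n:c for n,c in allc(["w1","w2","w3","scene","side"])}
    for n,c in C.items():
        b=c[(abs(c[:,0]-.66)<.03)&(abs(c[:,1]+.05)<.06)]; print(n,"bench z",np.median(b[:,2]) if len(b) else None)
    for n in ("w1","w2","scene","side"): print("rack",n,rect(C[n],.018,.045,(.4,.76,-.42,-.07)))
    print("rack all",rect(np.vstack([C["w1"],C["w2"],C["scene"]]),.018,.045,(.4,.76,-.42,-.07)))
    for n in ("w2","w3","scene","side"): print("tray hi",n,rect(C[n],.04,.2,(.35,.8,.07,.6)))
    for n in ("w2","w3","scene","side"): print("console",n,rect(C[n],.066,.076,(.35,.8,.2,.6)))
    for n in ("w1","w2","w3","scene","side"): print("bar",n,rect(C[n],.05,.09,(.38,.7,-.1,.08)))
    for n in ("w1","w2","w3","scene","side"):
        try: print("blade/mat",n,rect(C[n],.0012,.03,(.4,.7,-.1,.08)))
        except Exception as e: print(e)
E
python3 fit.py
```

```text
w1 bench z 1.1308862396475217e-05
w2 bench z 0.0007397983381811635
w3 bench z 0.465637435400914
scene bench z 0.0015740577127472122
side bench z 0.003083901647543741
rack w1 (((570.2636108398438, -243.29360961914062), (226.60862731933594, 240.53842163085938), 70.82286834716797), 15465)
rack w2 (((569.62646484375, -243.28201293945312), (226.69921875, 241.4636688232422), 70.61529541015625), 18796)
rack scene (((570.357421875, -242.30386352539062), (225.6275177001953, 241.79200744628906), 70.81246948242188), 4323)
rack side (((568.17822265625, -242.68182373046875), (231.1415557861328, 244.7608642578125), 71.1671142578125), 2352)
rack all (((570.099853515625, -243.1413116455078), (227.55099487304688, 241.69212341308594), 70.76300811767578), 38584)
tray hi w2 (((575.3016357421875, 112.08656311035156), (183.8212127685547, 27.679426193237305), 18.89580535888672), 2693)
tray hi w3 (((553.8497314453125, 263.53515625), (240.7447509765625, 327.71630859375), 18.694744110107422), 28993)
tray hi scene (((555.0704345703125, 262.94805908203125), (241.17196655273438, 329.55206298828125), 18.12596893310547), 2437)
tray hi side (((551.6405639648438, 264.34075927734375), (243.0924072265625, 331.0966491699219), 18.778539657592773), 7145)Traceback (most recent call last):
  File "fit.py", line 21, in <module>
    for n in ("w2","w3","scene","side"): print("console",n,rect(C[n],.066,.076,(.35,.8,.2,.6)))
                                                           ~~~~^^^^^^^^^^^^^^^^^^^^^^^^^^^^^^^
  File "fit.py", line 10, in rect
    n,l,s,c=cv2.connectedComponentsWithStats(g); k=1+s[1:,4].argmax(); P=P[l[i,j]==k]
                                                     ~~~~~~~~~~~~~~^^
ValueError: attempt to get argmax of an empty sequence
```

```bash
sed -i 's/("w2","w3","scene","side"): print("console"/("w3","scene","side"): print("console"/; s/    for n in ("w1","w2","w3","scene","side"): print("bar"/    for n in ("w1","w2","scene","side"): print("bar"/' fit.py; python3 fit.py | grep -E "con|bar|blade"
cat > top.py <<'E'
from h import *
# rectify onto plane z in a local frame: 3 px/mm... returns image
def top(p,org,yaw,z,half=(0.15,0.15),s=1500):
    X=np.arange(-half[0],half[0],1/s);Y=np.arange(-half[1],half[1],1/s)
    xx,yy=np.meshgrid(X,Y,indexing="ij"); c,q=np.cos(yaw),np.sin(yaw)
    W=np.stack([org[0]+c*xx-q*yy,org[1]+q*xx+c*yy,np.full_like(xx,z)],-1).reshape(-1,3)
    P=np.array(p["pose"]); l=(W-P[:3,3])@P[:3,:3]; l=np.c_[l[:,0],-l[:,1],-l[:,2]]
    uv=cv2.projectPoints(l,np.zeros(3),np.zeros(3),p["mtx"],p["dist_coeffs"])[0].reshape(*xx.shape,2).astype(np.float32)
    return cv2.remap(p["frame"],uv[...,0],uv[...,1],cv2.INTER_LINEAR)[::-1,::-1]  # up=+x, left=+y
E
python3 - <<'E'
from top import *
a=dict(np.load("w1.npz"));b=dict(np.load("w2.npz"))
ims=[top(p,(.5700,-.2432),np.radians(-19.25),z,(.13,.13)) for p,z in ((a,.029),(b,.029))]
for im in ims:
    for k in (-53,0,53): cv2.line(im,(0,int((130-k)*1.5)),(390,int((130-k)*1.5)),(255,0,0),1)
    for k in (-110,-55,0,55,110): cv2.line(im,(int((130-k)*1.5),0),(int((130-k)*1.5),390),(0,160,255),1)
cv2.imwrite("pics/top_rack.png",np.hstack(ims)[...,::-1])
E
```

```text
console w3 (((516.748779296875, 373.3111877441406), (240.0554962158203, 96.03141784667969), 18.642486572265625), 10469)
console scene (((591.03369140625, 397.10040283203125), (86.87832641601562, 98.09918212890625), 19.752771377563477), 389)
console side (((514.0545654296875, 373.78179931640625), (242.25682067871094, 96.86151885986328), 19.03447151184082), 2482)
bar w1 (((469.5035095214844, 0.06441879272460938), (21.180723190307617, 100.143798828125), 77.41354370117188), 1381)
bar w2 (((470.6850280761719, 0.11432266235351562), (20.07794189453125, 99.12616729736328), 77.60983276367188), 1784)
bar scene (((470.82830810546875, 0.47014427185058594), (20.687437057495117, 99.6047134399414), 77.33401489257812), 222)
bar side (((466.61749267578125, 3.335416793823242), (20.78213119506836, 99.42208099365234), 77.27323913574219), 277)
blade/mat w1 (((521.9818115234375, -9.899917602539062), (179.78152465820312, 243.94676208496094), 89.99654388427734), 4308)
blade/mat w2 (((549.9780883789062, -9.930961608886719), (179.89141845703125, 299.5889587402344), 89.9400405883789), 8835)
blade/mat w3 (((578.0938720703125, -9.9033203125), (243.4514923095703, 179.83969116210938), 0.07105203717947006), 7459)
blade/mat scene (((550.2897338867188, -9.909111022949219), (179.7267303466797, 299.1470031738281), 89.97518157958984), 1737)
blade/mat side (((549.978515625, -10.120857238769531), (179.53005981445312, 299.62359619140625), 89.98179626464844), 1548)Traceback (most recent call last):
  File "<stdin>", line 5, in <module>
cv2.error: OpenCV(4.12.0) :-1: error: (-5:Bad argument) in function 'line'
> Overload resolution failed:
>  - Layout of the output array img is incompatible with cv::Mat
>  - Expected Ptr<cv::UMat> for argument 'img'
```

```bash
sed -i 's/\[::-1,::-1\]  #/[::-1,::-1].copy()  #/' top.py
python3 - <<'E'
from top import *
a=dict(np.load("w1.npz"));b=dict(np.load("w2.npz"))
ims=[top(p,(.5700,-.2432),np.radians(-19.25),z,(.13,.13)) for p,z in ((a,.029),(b,.029))]
c=top(b,(.545,-.017),np.radians(-12.5),.002,(.16,.09))
d=np.zeros((480,390,3),np.uint8); d[:480,:270]=c
g=cv2.cvtColor(c,cv2.COLOR_RGB2GRAY); m=(g<50).astype(np.uint8); m=cv2.morphologyEx(m,cv2.MORPH_OPEN,np.ones((5,5)))
cn=max(cv2.findContours(m,0,2)[0],key=cv2.contourArea); r=cv2.minAreaRect(cn); print("mat px",r,"->mm x,y",160-r[0][1]/1.5,90-r[0][0]/1.5,r[1][0]/1.5,r[1][1]/1.5)
cv2.drawContours(d,[cv2.boxPoints(r).astype(int)],0,(255,0,0),1)
for im in ims:
    for k in (-53,0,53): cv2.line(im,(0,int((130-k)*1.5)),(390,int((130-k)*1.5)),(255,0,0),1)
    for k in (-110,-55,0,55,110): cv2.line(im,(int((130-k)*1.5),0),(int((130-k)*1.5),390),(0,160,255),1)
im=np.hstack(ims); o=np.zeros((480,780+270,3),np.uint8); o[:390,:780]=im; o[:,780:]=d[:,:270]
cv2.imwrite("pics/top_rack.png",cv2.resize(o,(800,366),interpolation=cv2.INTER_AREA)[...,::-1])
E
```

```text
mat px ((93.0, 393.0), (172.0, 48.0), 90.0) ->mm x,y -102.0 28.0 114.66666666666667 32.0
```

View pics/top_rack.png

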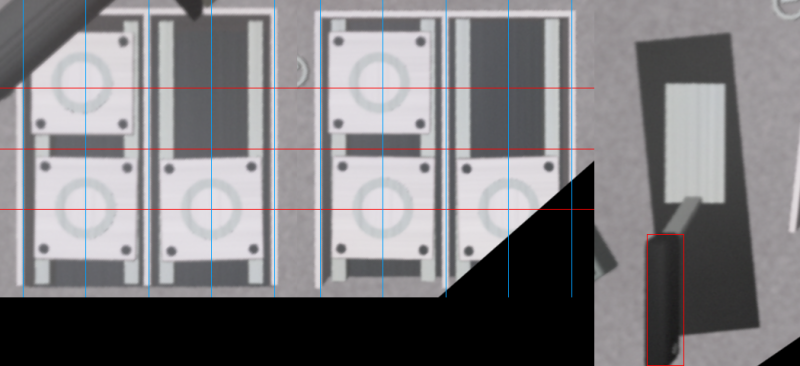

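Rack frame: (0.570, −0.243), yaw −19.25°. Plates in rack coordinates: A (+57,+57), B (−53,+55), C (−53,−55). Tray frame: (0.570, 0.216), yaw 18.7°. Mat: about (0.5435, −0.017), yaw −6.9°. Lifter yaw is −12.4°. All of these fit the given sizes and heights.

Next I'll move above the handle, 15 mm ahead of the holding point.

```bash
python3 -m inch '-0.73 -0.3 -0.5 0 0 -0.86;-0.73 -0.3 -0.9 0 0 -0.86;-0.73 -0.3 -1 0 0 -0.86;-0.73 -0.3 -1 0 0 -0.86;-0.73 -0.3 -1 0 0 -0.86;-0.73 -0.3 -1 0 0 -0.86;-0.73 -0.3 -1 0 0 -0.86;-0.73 -0.3 -0.5 0 0 -0.86;0 0 0 0 0 0;0 0 0 0 0 0' 1
cat > st.py <<'E'
from h import *
from scipy.spatial.transform import Rotation as R
s=arm.get_state(); r=R.from_euler("xyz",s["ee_rot"]).as_matrix()
print("t",round(s["t"],2),"tcp",s["eef_pos"],"heading",np.degrees(np.arctan2(r[1,2],r[0,2])).round(2),"xdir",r[:,0],"F",s["force"].round(1),"w",round(s["width"],4),"q",s["q"].round(2))
E
python3 st.py
python3 - <<'E'
from fit import *
for n in ("scene","side"):
    print(n,rect(cloud(arm.grab_frame(n))[0],.05,.09,(.38,.7,-.1,.08)))
E
python3 snap.py w4
```

```text
t: 8.0
eef_pos: [0.5075, -0.0077, 0.1704]
ee_rot: [0.321, 1.569, 0.106]
force: [0.4, -0.1, 1.3]
width: 0.0877
t 8.0 tcp [ 0.5075 -0.0077  0.1704] heading -12.35 xdir [ 0.0016  0.0002 -1.    ] F [ 0.4 -0.1  1.3] w 0.0877 q [ 0.37  0.13 -0.43  0.   -1.01 -2.16]
scene (((477.33929443359375, -0.75469970703125), (21.366596221923828, 85.7393798828125), 76.94441223144531), 186)
side (((465.7627258300781, 3.4227638244628906), (21.63554573059082, 97.76510620117188), 77.33438110351562), 277)
```

```bash
python3 -m inch '0 0 -0.9 0 0 0;0 0 -1 0 0 0;0 0 -1 0 0 0;0 0 -0.9 0 0 0;0 0 -0.4 0 0 0;0 0 0 0 0 0;0 0 0 0 0 0' 1 60 && python3 -m inch '0 0 0 0 0 0;0 0 0 0 0 0;0 0 0 0 0 0;0 0 0 0 0 0;0 0 0 0 0 0;0 0 0 0 0 0' 0 60; python3 st.py
```

```text
t: 9.02
eef_pos: [0.5074, -0.0077, 0.0445]
ee_rot: [0.434, 1.569, 0.218]
force: [0.4, 0.6, 0.2]
width: 0.0881
t: 9.78
eef_pos: [0.5065, -0.0079, 0.0435]
ee_rot: [-2.62, 1.571, -2.836]
force: [0.3, -0.3, -0.5]
width: 0.0334
t 9.78 tcp [ 0.5065 -0.0079  0.0435] heading -12.41 xdir [-0.0001 -0.     -1.    ] F [ 0.3 -0.3 -0.5] w 0.0334 q [ 0.37  0.29 -0.58 -0.   -0.7  -2.16]
```

```bash
python3 -m inch '0 0 0 0 0 0;0 0 0 0 0 0;0 0 0 0 0 0;0 0 0 0 0 0' && python3 -m inch '0 0 0.5 0 0 0;0 0 1 0 0 0;-0.5 -0.4 0.5 0 0 -0.1;-0.9 -0.7 0 0 0 -0.25;-0.9 -0.7 0 0 0 -0.25;-0.9 -0.7 0 0 0 -0.25;-0.9 -0.7 0 0 0 -0.25;-0.5 -0.35 0 0 0 -0.27;0 0 0 0 0 0;0 0 0 0 0 0'; python3 st.py; python3 snap.py w5
python3 - <<'E'
from h import *
p=arm.grab_frame("side"); cv2.imwrite("pics/side5.png",p["frame"][100:350,150:550,::-1])
E
```

```text
t: 10.28
eef_pos: [0.5065, -0.0079, 0.0435]
ee_rot: [-3.075, 1.571, 2.992]
force: [-0.2, 0.3, -0.5]
width: 0.0196
t: 11.52
eef_pos: [0.3696, -0.1141, 0.1041]
ee_rot: [0.379, 1.569, 0.043]
force: [-0.9, 0.0, -2.0]
width: 0.0196
t 11.53 tcp [ 0.3696 -0.1141  0.1041] heading -19.24 xdir [ 0.0014  0.0001 -1.    ] F [-0.9  0.  -2. ] w 0.0196 q [ 0.22 -0.   -0.76  0.   -0.81 -2.13]
```

View pics/w5.png

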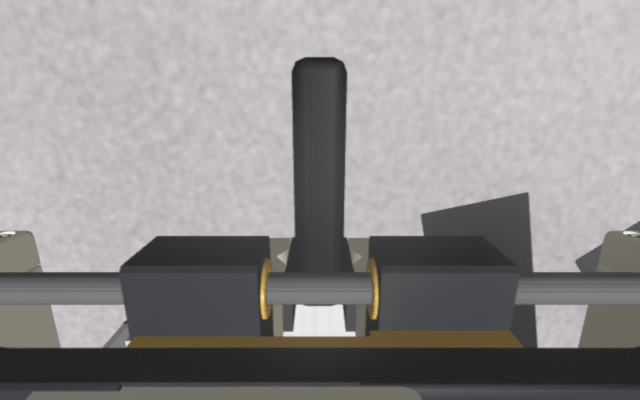

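The handle sits square in the jaws. Next, check where the blade really is relative to the rack.

```bash
cat > blade.py <<'E'
from h import *
from scipy.spatial.transform import Rotation as R
s=arm.get_state(); r=R.from_euler("xyz",s["ee_rot"]).as_matrix(); th=np.arctan2(r[1,2],r[0,2]); t=s["eef_pos"]
for n in ("scene","side"):
    c=cloud(arm.grab_frame(n))[0]; d=c[:,:2]-t[:2]; X=d[:,0]*np.cos(th)+d[:,1]*np.sin(th); Y=-d[:,0]*np.sin(th)+d[:,1]*np.cos(th)
    m=(abs(Y)<.04)&(X>.05)&(X<.15)&(c[:,2]>t[2]-.06)&(c[:,2]<t[2]-.02)
    if m.sum()>20: print(n,m.sum(),"X",np.percentile(X[m],[1,50,99]),"Y",np.percentile(Y[m],[1,50,99]),"dz",np.percentile(c[m,2]-t[2],[5,50,95]), "slope", np.polyfit(X[m],c[m,2],1)[0])
E
python3 blade.py
```

```text
scene 383 X [0.0509 0.0899 0.1258] Y [-0.025   0.0006  0.0259] dz [-0.042  -0.039  -0.0363] slope 0.004191315584390554
side 208 X [0.051  0.0908 0.1242] Y [-0.0244  0.0041  0.0262] dz [-0.0402 -0.0382 -0.0365] slope -0.0034152779992737
```

```bash
python3 -m inch '0 0 -0.7 0 0 0;0 0 -0.7 0 0 0;0 0 -0.28 0 0 0;0 0 0 0 0 0;0.4 -0.14 0 0 0 0;0.6 -0.21 0 0 0 0;0.6 -0.21 0 0 0 0;0.6 -0.21 0 0 0 0;0.6 -0.21 0 0 0 0;0.44 -0.15 0 0 0 0;0 0 0 0 0 0;0 0 0 0 0 0'; python3 st.py
python3 -m inch '0 0 0.2 0 0 0;0 0 0.2 0 0 0;0 0 0.2 0 0 0;0 0 0.2 0 0 0;0 0 0.4 0 0 0;0 0 0.6 0 0 0;0 0 0.8 0 0 0;0 0 0.6 0 0 0;0 0 0 0 0 0;0 0 0 0 0 0'; python3 st.py; python3 blade.py
python3 - <<'E'
from h import *
p=arm.grab_frame("scene"); cv2.imwrite("pics/s6.png",cv2.resize(p["frame"][160:330,180:420,::-1],None,fx=2.5,fy=2.5))
E
```

```text
t: 13.22
eef_pos: [0.4653, -0.1483, 0.0531]
ee_rot: [-3.059, 1.57, 2.887]
force: [-1.2, -0.6, -2.2]
width: 0.0192
t 13.22 tcp [ 0.4653 -0.1483  0.0531] heading -19.28 xdir [-0.0004  0.0001 -1.    ] F [-1.2 -0.6 -2.2] w 0.0192 q [ 0.09  0.25 -0.61 -0.   -0.71 -2.  ]
t: 14.48
eef_pos: [0.4652, -0.1482, 0.1487]
ee_rot: [2.996, 1.57, 2.66]
force: [0.1, 0.3, -3.3]
width: 0.0195
t 14.47 tcp [ 0.4652 -0.1482  0.1487] heading -19.28 xdir [-0.0006  0.0003 -1.    ] F [ 0.1  0.3 -3.3] w 0.0195 q [ 0.1   0.12 -0.5  -0.   -0.95 -2.  ]
scene 729 X [0.0507 0.0905 0.1253] Y [-0.0392 -0.0005  0.0391] dz [-0.0379 -0.0341 -0.0313] slope -0.02015002378192253
side 191 X [0.0507 0.0864 0.1198] Y [-0.0265  0.0117  0.0391] dz [-0.0354 -0.0333 -0.0316] slope -0.012442193908160504
```

View pics/s6.png

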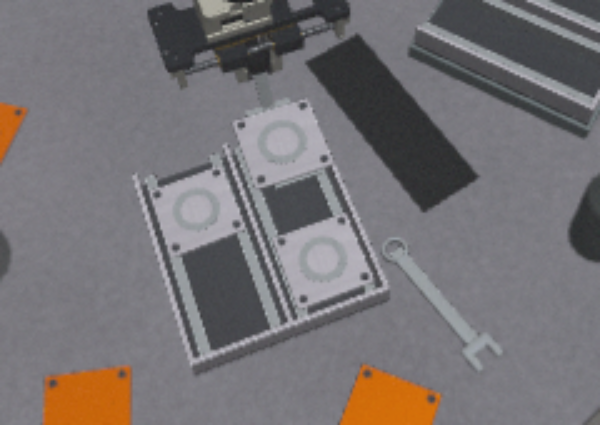

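```bash
python3 -m inch '0.126 0.3 0 0 0 0.3;0.126 0.6 0 0 0 0.45;0.126 0.9 0 0 0 0.45;0.126 0.9 0 0 0 0.45;0.126 0.9 0 0 0 0.45;0.126 0.9 0 0 0 0.45;0.126 0.9 0 0 0 0.45;0.126 0.9 0 0 0 0.45;0.126 0.9 0 0 0 0.45' && python3 -m inch '0.126 0.9 0 0 0 0.45;0.126 0.9 0 0 0 0.45;0.126 0.9 0 0 0 0.45;0.126 0.9 0 0 0 0.45;0.126 0.9 0 0 0 0.45;0.126 0.9 0 0 0 0.45;0.126 0.65 0 0 0 0.45;0.126 0.35 0 0 0 0.55;0 0 0 0 0 0;0 0 0 0 0 0'
cat > rel.py <<'E'
import sys
from h import *
from scipy.spatial.transform import Rotation as R
F={"rack":(.570,-.2432,-19.25),"tray":(.5699,.2159,18.7),"mat":(.5435,-.0172,-6.9)}[sys.argv[1]]
s=arm.get_state(); r=R.from_euler("xyz",s["ee_rot"]).as_matrix(); th=np.arctan2(r[1,2],r[0,2]); t=s["eef_pos"]; y=np.radians(F[2])
d=t[:2]-F[:2]; c,q=np.cos(y),np.sin(y); a=np.array([c*d[0]+q*d[1],-q*d[0]+c*d[1]])*1000
print("t %.2f in %s: TCP %s z %.1f yaw err %.2f F %s w %.4f"%(s["t"],sys.argv[1],a.round(1),t[2]*1e3,np.degrees(th)-F[2],s["force"].round(1),s["width"]))
if len(sys.argv)>2:
    g=np.array([float(v) for v in sys.argv[2:4]])-a; w=np.array([c*g[0]-q*g[1],q*g[0]+c*g[1]])/30; print("to go (units)",w.round(2),"turn",round((F[2]-np.degrees(th))/5,2))
E
python3 rel.py tray -24 55
python3 - <<'E'
from h import *
from scipy.spatial.transform import Rotation as R
s=arm.get_state(); r=R.from_euler("xyz",s["ee_rot"]).as_matrix(); th=np.arctan2(r[1,2],r[0,2]); t=s["eef_pos"]
for n in ("scene","side"):
    p=arm.grab_frame(n); c=cloud(p)[0]; d=c[:,:2]-t[:2]; X=d[:,0]*np.cos(th)+d[:,1]*np.sin(th); Y=-d[:,0]*np.sin(th)+d[:,1]*np.cos(th)
    m=(abs(Y)<.06)&(X>.025)&(X<.16)&(c[:,2]>t[2]-.04)&(c[:,2]<t[2]-.028); print(n,m.sum(),cv2.minAreaRect(np.c_[X[m],Y[m]].astype(np.float32)*1000))
    if n=="scene": cv2.imwrite("pics/s7.png",cv2.resize(p["frame"][60:260,270:510,::-1],None,fx=2.5,fy=2.5))
E
```

```text
t: 15.75
eef_pos: [0.4997, 0.0692, 0.1489]
ee_rot: [-2.769, 1.57, -2.763]
force: [0.8, -0.7, -2.7]
width: 0.0195
t: 17.0
eef_pos: [0.5298, 0.2594, 0.149]
ee_rot: [-2.785, 1.57, -2.459]
force: [0.3, 0.2, -3.6]
width: 0.0194
t 17.00 in tray: TCP [-24.1  54.1] z 149.0 yaw err -0.00 F [ 0.3  0.2 -3.6] w 0.0194
to go (units) [-0.01  0.03] turn 0.0
scene 686 ((73.95372009277344, -3.594593048095703), (93.12601470947266, 99.34211730957031), 87.90068054199219)
side 671 ((73.06571960449219, 0.5672721862792969), (89.50932312011719, 94.71047973632812), 89.07926940917969)
```

View pics/s7.png

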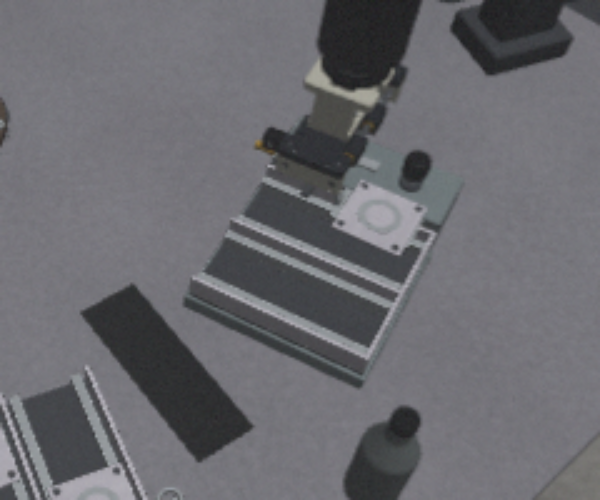

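```bash
python3 -m inch '0 0.03 -0.4 0 0 0;0 0 -0.7 0 0 0;0 0 -0.5 0 0 0;0 0 -0.2 0 0 0;0 0 -0.15 0 0 0;0 0 -0.15 0 0 0;0 0 -0.15 0 0 0;0 0 -0.1 0 0 0;0 0 0 0 0 0;0 0 0 0 0 0'; python3 rel.py tray -134 54.5
python3 -m inch '-0.27 -0.09 0 0 0 0;-0.5 -0.17 0 0 0 0;-0.6 -0.2 0 0 0 0;-0.7 -0.24 0 0 0 0;-0.7 -0.24 0 0 0 0;-0.5 -0.17 0 0 0 0;-0.2 -0.07 0 0 0 0;0 0 0 0 0 0;0 0 0.6 0 0 0;0 0 0.9 0 0 0;0 0 0.4 0 0 0;0 0 0 0 0 0'; python3 rel.py rack -130 55
cat > plates.py <<'E'
import sys
from top import *
# white plates: ring of points at plate-top height in a frame; print rect of each blob
fr,zt=sys.argv[1],float(sys.argv[2]); F={"rack":(.570,-.2432,-19.25),"tray":(.5699,.2159,18.7)}[fr]
for n in sys.argv[3:]:
    p=arm.grab_frame(n); c,u,v=cloud(p); y=np.radians(F[2]); d=c[:,:2]-F[:2]; X=np.cos(y)*d[:,0]+np.sin(y)*d[:,1]; Y=-np.sin(y)*d[:,0]+np.cos(y)*d[:,1]
    m=(abs(X)<.12)&(abs(Y)<.108)&(abs(Y)>.004)&(abs(c[:,2]-zt)<.006)&(p["frame"][v,u].min(1)>150)
    im=np.zeros((400,640),np.uint8); im[v[m],u[m]]=1
    k,l,s,_=cv2.connectedComponentsWithStats(cv2.morphologyEx(im,cv2.MORPH_OPEN,np.ones((5,5))))
    for i in range(1,k):
        q=(l[v,u]==i)
        if s[i,4]>150: r=cv2.minAreaRect(np.c_[X[q],Y[q]].astype(np.float32)*1000); print(n,"centre",np.round(r[0],1),"size",np.round(r[1],1),"ang",round(r[2],1),"z",np.median(c[q,2]).round(4),"n",q.sum())
E
python3 plates.py tray .054 scene side; python3 plates.py rack .029 scene side
```

```text
t: 18.35
eef_pos: [0.5301, 0.2607, 0.0789]
ee_rot: [0.222, 1.57, 0.549]
force: [-0.2, 0.7, -2.1]
width: 0.0195
t 18.35 in tray: TCP [-23.3  55.2] z 78.9 yaw err 0.04 F [-0.2  0.7 -2.1] w 0.0195
to go (units) [-3.49 -1.2 ] turn -0.01
t: 19.85
eef_pos: [0.4264, 0.2257, 0.1361]
ee_rot: [0.594, 1.569, 0.921]
force: [0.5, -0.4, -2.7]
width: 0.0198
t 19.85 in rack: TCP [-290.1  395.4] z 136.1 yaw err 37.98 F [ 0.5 -0.4 -2.7] w 0.0198
to go (units) [  1.3  -12.47] turn -7.6
side centre [53.5 53.5] size [92.3 96.6] ang 8.9 z 0.0544 n 648
scene centre [-51. -54.] size [89.8 85.5] ang 88.2 z 0.0287 n 402
scene centre [57.8 58.1] size [87.4 88.4] ang 88.9 z 0.0288 n 552
side centre [60.  57.6] size [104.8  88.2] ang 1.0 z 0.0296 n 322
side centre [-56.9 -58.8] size [90.6 97.6] ang 3.2 z 0.0298 n 348
```

```bash
python3 -m inch '0.1 -0.5 0 0 0 -0.54;0.1 -1 0 0 0 -0.54;0.1 -1 0 0 0 -0.54;0.1 -1 0 0 0 -0.54;0.1 -1 0 0 0 -0.54;0.1 -1 0 0 0 -0.54;0.1 -1 0 0 0 -0.54;0.1 -1 0 0 0 -0.54;0.1 -1 0 0 0 -0.54;0.1 -1 0 0 0 -0.54;0.1 -1 0 0 0 -0.54;0.1 -1 0 0 0 -0.54' && python3 -m inch '0.1 -0.7 0 0 0 -0.54;0.1 -0.3 0 0 0 -0.58;0 0 -0.4 0 0 0;0 0 -0.5 0 0 0;0 0 0 0 0 0;0 0 0 0 0 0'; python3 rel.py rack -127 56; python3 blade.py
```

```text
t: 21.55
eef_pos: [0.4612, -0.1214, 0.1353]
ee_rot: [-2.795, 1.57, -3.037]
force: [0.5, 1.2, -1.8]
width: 0.0194
t: 22.3
eef_pos: [0.4679, -0.1494, 0.1086]
ee_rot: [-2.375, 1.57, -2.71]
force: [-0.4, 0.4, -1.6]
width: 0.0198
t 22.30 in rack: TCP [-127.3   54.9] z 108.6 yaw err 0.06 F [-0.4  0.4 -1.6] w 0.0198
to go (units) [0.02 0.03] turn -0.01
scene 446 X [0.051  0.0898 0.1254] Y [-0.0251  0.0006  0.0256] dz [-0.0423 -0.0392 -0.0363] slope -0.0011470832088841816
side 166 X [0.0508 0.0917 0.1231] Y [-0.0229  0.0047  0.0262] dz [-0.0401 -0.038  -0.036 ] slope 0.002475346352958501
```

```bash
python3 -m inch '0.02 0.03 -0.7 0 0 0;0 0 -0.7 0 0 0;0 0 -0.44 0 0 0;0 0 0 0 0 0;0.4 -0.14 0 0 0 0;0.65 -0.23 0 0 0 0;0.65 -0.23 0 0 0 0;0.65 -0.23 0 0 0 0;0.6 -0.2 0 0 0 0;0.35 -0.12 0 0 0 0;0 0 0 0 0 0;0 0 0 0 0 0'; python3 rel.py rack -22 56
python3 -m inch '0 0 0.2 0 0 0;0 0 0.2 0 0 0;0 0 0.2 0 0 0;0 0 0.2 0 0 0;0 0 0.4 0 0 0;0 0 0.6 0 0 0;0 0 0.8 0 0 0;0 0 0.6 0 0 0;0 0 0 0 0 0;0 0 0 0 0 0'; python3 rel.py tray -24 -55
cat > load.py <<'E'
from h import *
from scipy.spatial.transform import Rotation as R
s=arm.get_state(); r=R.from_euler("xyz",s["ee_rot"]).as_matrix(); th=np.arctan2(r[1,2],r[0,2]); t=s["eef_pos"]
for n in ("scene","side"):
    p=arm.grab_frame(n); c=cloud(p)[0]; d=c[:,:2]-t[:2]; X=d[:,0]*np.cos(th)+d[:,1]*np.sin(th); Y=-d[:,0]*np.sin(th)+d[:,1]*np.cos(th)
    m=(abs(Y)<.06)&(X>.025)&(X<.16)&(c[:,2]>t[2]-.04)&(c[:,2]<t[2]-.028)
    if m.sum()>20: print("load",n,m.sum(),cv2.minAreaRect(np.c_[X[m],Y[m]].astype(np.float32)*1000))
E
python3 load.py
```

```text
t: 23.9
eef_pos: [0.5669, -0.1833, 0.0535]
ee_rot: [3.14, 1.57, 2.804]
force: [-0.5, 0.2, -1.9]
width: 0.0198
t 23.90 in rack: TCP [-22.7  55.5] z 53.5 yaw err -0.02 F [-0.5  0.2 -1.9] w 0.0198
to go (units) [0.03 0.01] turn 0.0
t: 25.15
eef_pos: [0.567, -0.1832, 0.1489]
ee_rot: [2.935, 1.57, 2.598]
force: [0.4, 0.7, -4.1]
width: 0.0197
t 25.15 in tray: TCP [-130.7 -377.1] z 148.9 yaw err -37.98 F [ 0.4  0.7 -4.1] w 0.0197
to go (units) [-0.07 11.31] turn 7.6
load scene 1156 ((75.83921813964844, 2.560527801513672), (89.7616195678711, 101.15404510498047), 89.67167663574219)
load side 267 ((76.8115463256836, 6.947727203369141), (102.98516082763672, 83.41354370117188), 0.29880788922309875)
```

```bash
python3 -m inch '0 0.3 0 0 0 0.4;0 0.6 0 0 0 0.5;0 0.9 0 0 0 0.5;0 0.9 0 0 0 0.5;0 0.9 0 0 0 0.5;0 0.9 0 0 0 0.5;0 0.9 0 0 0 0.5;0 0.9 0 0 0 0.5' && python3 -m inch '0 0.9 0 0 0 0.55;0 0.9 0 0 0 0.55;0 0.9 0 0 0 0.55;0 0.9 0 0 0 0.55;-0.04 0.65 0 0 0 0.55;-0.04 0.4 0 0 0 0.5;-0.04 0.31 0 0 0 0.5;0 0 0 0 0 0;0 0 0 0 0 0'; python3 rel.py tray -25 -55.5; python3 load.py
```

```text
t: 26.25
eef_pos: [0.5671, 0.0077, 0.1494]
ee_rot: [1.607, 1.571, 1.615]
force: [-0.0, -0.2, -2.6]
width: 0.0195
t: 27.38
eef_pos: [0.5638, 0.1539, 0.1495]
ee_rot: [-2.768, 1.571, -2.437]
force: [0.5, 0.1, -3.4]
width: 0.0194
t 27.38 in tray: TCP [-25.6 -56.8] z 149.5 yaw err 0.24 F [ 0.5  0.1 -3.4] w 0.0194
to go (units) [0.01 0.05] turn -0.05
load scene 777 ((75.74221801757812, 1.2024116516113281), (91.84835815429688, 100.71868133544922), 87.87327575683594)
load side 600 ((74.80220794677734, 3.4097137451171875), (90.37249755859375, 99.83244323730469), 88.75828552246094)
```

```bash
python3 -m inch '0.01 0.05 -0.4 0 0 -0.05;0 0 -0.7 0 0 0;0 0 -0.5 0 0 0;0 0 -0.2 0 0 0;0 0 -0.15 0 0 0;0 0 -0.15 0 0 0;0 0 -0.15 0 0 0;0 0 -0.11 0 0 0;0 0 0 0 0 0;0 0 0 0 0 0'; python3 rel.py tray -136 -55.5
python3 -m inch '-0.27 -0.09 0 0 0 0;-0.5 -0.17 0 0 0 0;-0.6 -0.2 0 0 0 0;-0.7 -0.24 0 0 0 0;-0.7 -0.24 0 0 0 0;-0.5 -0.17 0 0 0 0;-0.2 -0.07 0 0 0 0;0 0 0 0 0 0;0 0 0.6 0 0 0;0 0 0.9 0 0 0;0 0 0.4 0 0 0;0 0 0 0 0 0'; python3 rel.py rack -233 -54.5
python3 plates.py tray .054 scene side; python3 plates.py rack .029 scene side
```

```text
t: 28.72
eef_pos: [0.5644, 0.156, 0.0789]
ee_rot: [0.057, 1.57, 0.384]
force: [0.2, 0.3, -2.1]
width: 0.0199
t 28.73 in tray: TCP [-24.5 -55. ] z 78.9 yaw err 0.04 F [ 0.2  0.3 -2.1] w 0.0199
to go (units) [-3.52 -1.21] turn -0.01
t: 30.22
eef_pos: [0.4607, 0.121, 0.1361]
ee_rot: [0.374, 1.569, 0.701]
force: [0.6, 0.5, -1.8]
width: 0.0193
t 30.23 in rack: TCP [-223.2  307.8] z 136.1 yaw err 37.98 F [ 0.6  0.5 -1.8] w 0.0193
to go (units) [ -4.29 -11.29] turn -7.6
scene centre [ 81.9 -52.8] size [85.1 34.2] ang 88.9 z 0.0531 n 159
side centre [ 53.8 -53.9] size [91.7 89.7] ang 1.6 z 0.0544 n 500
side centre [51.  52.1] size [88.6 95.4] ang 0.7 z 0.0543 n 674
scene centre [-51.7 -54.7] size [88.6 88.4] ang 89.8 z 0.0288 n 496
side centre [-56.8 -59.2] size [91.  96.8] ang 1.4 z 0.0299 n 334
```

```bash
python3 -m inch '0 -0.5 0 0 0 -0.6;0 -0.98 0 0 0 -0.6;0 -0.98 0 0 0 -0.6;0 -0.98 0 0 0 -0.6;-0.4 -0.98 0 0 0 -0.6;-0.5 -0.98 0 0 0 -0.6;-0.6 -0.98 0 0 0 -0.6;-0.6 -0.98 0 0 0 -0.6;-0.6 -0.98 0 0 0 -0.6;-0.6 -0.98 0 0 0 -0.6;-0.6 -0.98 0 0 0 -0.8;-0.39 -0.99 0 0 0 -0.8' && python3 -m inch '0 0 0 0 0 0;0 0 0 0 0 0;0 0 -0.8 0 0 0;0 0 -0.4 0 0 0;0 0 0 0 0 0;0 0 0 0 0 0'; python3 rel.py rack -233 -54.5; python3 blade.py
```

```text
t: 31.92
eef_pos: [0.3297, -0.2194, 0.1354]
ee_rot: [3.138, 1.57, 2.797]
force: [1.1, -0.4, -2.1]
width: 0.0194
t: 32.67
eef_pos: [0.3319, -0.2181, 0.1001]
ee_rot: [-0.289, 1.57, -0.625]
force: [-0.3, 1.0, -2.5]
width: 0.0201
t 32.67 in rack: TCP [-233.1  -54.8] z 100.1 yaw err 0.03 F [-0.3  1.  -2.5] w 0.0201
to go (units) [0.   0.01] turn -0.01
scene 403 X [0.0518 0.091  0.1265] Y [-0.0244  0.0001  0.026 ] dz [-0.0421 -0.039  -0.0363] slope 0.00021044690885177477
side 210 X [0.0511 0.0876 0.1249] Y [-0.0248  0.003   0.0266] dz [-0.0395 -0.0378 -0.0358] slope -0.000555589827547125
```

```bash
python3 -m inch '0 0.01 -0.6 0 0 0;0 0 -0.6 0 0 0;0 0 -0.35 0 0 0;0 0 0 0 0 0;0.4 -0.14 0 0 0 0;0.65 -0.23 0 0 0 0;0.65 -0.23 0 0 0 0;0.65 -0.23 0 0 0 0;0.6 -0.2 0 0 0 0;0.32 -0.11 0 0 0 0;0 0 0 0 0 0;0 0 0 0 0 0'; python3 rel.py rack -129 -54.5
python3 -m inch '0 0 0.2 0 0 0;0 0 0.2 0 0 0;0 0 0.2 0 0 0;0 0 0.2 0 0 0;0 0 0.4 0 0 0;0 0 0.6 0 0 0;0 0 0.8 0 0 0;0 0 0.6 0 0 0;0 0 0 0 0 0;0 0 0 0 0 0'; python3 rel.py tray -126 -55;python3 load.py
```

```text
t: 34.28
eef_pos: [0.4288, -0.2519, 0.0531]
ee_rot: [3.044, 1.57, 2.708]
force: [-0.6, -0.2, -1.7]
width: 0.0193
t 34.27 in rack: TCP [-130.4  -54.8] z 53.1 yaw err -0.02 F [-0.6 -0.2 -1.7] w 0.0193
to go (units) [ 0.05 -0.01] turn 0.0
t: 35.52
eef_pos: [0.429, -0.2519, 0.1487]
ee_rot: [2.767, 1.57, 2.43]
force: [0.5, 0.1, -4.2]
width: 0.0194
t 35.52 in tray: TCP [-283.4 -397.9] z 148.7 yaw err -37.97 F [ 0.5  0.1 -4.2] w 0.0194
to go (units) [ 1.31 12.51] turn 7.59
load scene 1056 ((75.8101806640625, -0.08818435668945312), (101.03457641601562, 89.32919311523438), 1.6504234075546265)
load side 326 ((72.13459014892578, 3.4317398071289062), (94.9759521484375, 88.09040069580078), 3.8417303562164307)
```

```bash
python3 -m inch '0.08 0.3 0 0 0 0.4;0.08 0.6 0 0 0 0.48;0.08 0.9 0 0 0 0.48;0.08 0.9 0 0 0 0.48;0.08 0.9 0 0 0 0.48;0.08 0.9 0 0 0 0.48;0.08 0.9 0 0 0 0.48;0.08 0.9 0 0 0 0.48' && python3 -m inch '0.08 0.9 0 0 0 0.48;0.08 0.9 0 0 0 0.48;0.08 0.9 0 0 0 0.48;0.08 0.9 0 0 0 0.48;0.08 0.9 0 0 0 0.48;0.08 0.8 0 0 0 0.48;0.08 0.55 0 0 0 0.48;0.08 0.35 0 0 0 0.48;0 0 0 0 0 0;0 0 0 0 0 0'; python3 rel.py tray -127 -55; python3 load.py
```

```text
t: 36.62
eef_pos: [0.4485, -0.0617, 0.1488]
ee_rot: [-3.018, 1.57, -3.023]
force: [0.5, -0.4, -2.9]
width: 0.0194
t: 37.88
eef_pos: [0.4676, 0.1224, 0.149]
ee_rot: [-2.894, 1.57, -2.568]
force: [-0.9, -0.2, -2.4]
width: 0.0197
t 37.88 in tray: TCP [-126.9  -55.8] z 149.0 yaw err -0.00 F [-0.9 -0.2 -2.4] w 0.0197
to go (units) [-0.01  0.02] turn 0.0
load scene 727 ((75.94292449951172, -2.704456329345703), (91.9289779663086, 100.58525848388672), 89.86570739746094)
load side 661 ((73.85726928710938, -0.9649543762207031), (96.17816162109375, 91.93840026855469), 1.5286585092544556)
```

```bash
python3 -m inch '0 0.02 -0.4 0 0 0;0 0 -0.7 0 0 0;0 0 -0.5 0 0 0;0 0 -0.2 0 0 0;0 0 -0.15 0 0 0;0 0 -0.15 0 0 0;0 0 -0.15 0 0 0;0 0 -0.11 0 0 0;0 0 0 0 0 0;0 0 0 0 0 0'; python3 rel.py tray -235 -55
python3 -m inch '-0.27 -0.09 0 0 0 0;-0.5 -0.17 0 0 0 0;-0.6 -0.2 0 0 0 0;-0.7 -0.24 0 0 0 0;-0.7 -0.24 0 0 0 0;-0.45 -0.16 0 0 0 0;-0.2 -0.07 0 0 0 0;0 0 0 0 0 0;0 0 0 0 0 0'; python3 rel.py mat -45 0
python3 plates.py tray .054 scene side
```

```text
t: 39.22
eef_pos: [0.468, 0.1236, 0.0785]
ee_rot: [0.19, 1.57, 0.517]
force: [0.3, -0.2, -1.9]
width: 0.0192
t 39.23 in tray: TCP [-126.1  -54.8] z 78.5 yaw err 0.04 F [ 0.3 -0.2 -1.9] w 0.0192
to go (units) [-3.44 -1.17] turn -0.01
t: 40.35
eef_pos: [0.3659, 0.0889, 0.0785]
ee_rot: [0.142, 1.57, 0.469]
force: [-0.2, 0.1, -2.2]
width: 0.0195
t 40.35 in mat: TCP [-189.   84.] z 78.5 yaw err 25.65 F [-0.2  0.1 -2.2] w 0.0195
to go (units) [ 4.43 -3.36] turn -5.13
scene centre [ 30.6 -52.5] size [84.7 38.4] ang 85.5 z 0.0534 n 168
scene centre [ 82.1 -52.8] size [88.1 34.2] ang 88.9 z 0.0533 n 159
side centre [ 51.9 -58.3] size [98.5 91.3] ang 89.4 z 0.0544 n 551
side centre [-51.  -58.6] size [89.5 98.1] ang 0.1 z 0.0544 n 620
side centre [51.1 52.2] size [96.1 90. ] ang 87.4 z 0.0544 n 691
```

```bash
python3 -m inch '0 0 0.6 0 0 0;0 0 0.6 0 0 0;0 0 0 0 0 0;0 0 0 0 0 0' >/dev/null
python3 - <<'E'
from h import *
for n in ("scene","side"):
    p=arm.grab_frame(n)
    for r in arm.masks_of(p,"mat")[:1]:
        v,u=np.nonzero(cv2.morphologyEx(r["mask"].astype(np.uint8),cv2.MORPH_OPEN,np.ones((3,3))))
        P=np.array([at_z(p,q,.002)[:2] for q in np.c_[u,v].astype(float)])*1000; print(n,r["confidence"],len(P),cv2.minAreaRect(P.astype(np.float32)))
    if n=="scene": cv2.imwrite("pics/s8.png",cv2.resize(p["frame"][80:330,220:500,::-1],None,fx=2.3,fy=2.3))
E
```

```text
scene 0.88 1881 ((543.732666015625, -17.527503967285156), (86.16423034667969, 259.86627197265625), 83.04010009765625)
side 0.9 661 ((541.4182739257812, -8.821365356445312), (86.03742218017578, 260.7471923828125), 86.57560729980469)
```

View pics/s8.png

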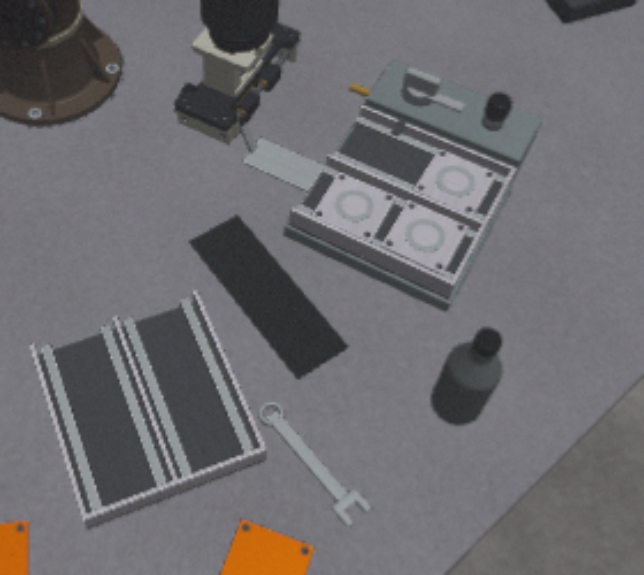

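```bash
python3 -m inch '0.4 -0.3 0 0 0 -0.73;0.74 -0.56 0 0 0 -0.73;0.74 -0.56 0 0 0 -0.73;0.74 -0.56 0 0 0 -0.73;0.74 -0.56 0 0 0 -0.73;0.67 -0.52 0 0 0 -0.73;0.4 -0.3 0 0 0 -0.75;0 0 -0.8 0 0 0;0 0 0 0 0 0;0 0 0 0 0 0'; python3 rel.py mat -45 0
```

```text
t: 42.4
eef_pos: [0.4982, -0.0122, 0.0908]
ee_rot: [-1.658, 1.571, -1.778]
force: [0.8, -0.2, -2.0]
width: 0.0195
t 42.40 in mat: TCP [-45.5  -0.5] z 90.8 yaw err 0.00 F [ 0.8 -0.2 -2. ] w 0.0195
to go (units) [0.02 0.01] turn -0.0
```

```bash
python3 -m inch '0 0 -0.7 0 0 0;0 0 -0.6 0 0 0;0 0 -0.2 0 0 0;0 0 -0.06 0 0 0;0 0 0 0 0 0;0 0 0 0 0 0'; python3 -m inch '0 0 -0.02 0 0 0;0 0 0 0 0 0;0 0 0 0 0 0'
```

```text
t: 43.15
eef_pos: [0.4986, -0.0122, 0.0442]
ee_rot: [0.409, 1.57, 0.289]
force: [-0.0, 0.1, -2.1]
width: 0.0193
t: 43.52
eef_pos: [0.4984, -0.0123, 0.0435]
ee_rot: [0.361, 1.57, 0.24]
force: [-3.6, 1.3, 6.8]
width: 0.0195
```

```bash
python3 -m inch '0 0 0 0 0 0;0 0 0 0 0 0;0 0 0 0 0 0;0 0 0 0 0 0;0 0 0 0 0 0;0 0 0.4 0 0 0;0 0 0.8 0 0 0;0 0 1 0 0 0;0 0 1 0 0 0;0 0 1 0 0 0;0 0 1 0 0 0;0 0 0.8 0 0 0' 1 60
python3 -m inch '-0.1 0.3 0.3 0 0 1;-0.1 0.32 0.3 0 0 1;-0.1 0.32 0.3 0 0 1;-0.1 0.32 0.3 0 0 1;-0.1 0.32 0.3 0 0 1;-0.1 0.32 0.3 0 0 1;-0.1 0.32 0.3 0 0 1;-0.1 0.32 0.3 0 0 1;-0.1 0.32 0.3 0 0 1;-0.1 0.32 0.3 0 0 1;-0.1 0.32 0.3 0 0 1;-0.1 0.32 0.3 0 0 1' >/dev/null
python3 -m inch '-0.1 0.32 0 0 0 1;-0.1 0.32 0 0 0 1;-0.1 0.32 0 0 0 1;-0.1 0.32 0 0 0 1;-0.1 0.32 0 0 0 1;-0.1 0.32 0 0 0 1;-0.1 0.32 0 0 0 1;-0.1 0.32 0 0 0 1;-0.1 0.32 0 0 0 1;-0.1 0.32 0 0 0 1;-0.1 0.32 0 0 0 1;-0.1 0.32 0 0 0 1'
python3 -m inch '-0.1 0.32 0 0 0 1;-0.1 0.32 0 0 0 1;-0.1 0.32 0 0 0 1;-0.1 0.32 0 0 0 1;-0.1 0.32 0 0 0 1;-0.1 0.32 0 0 0 1;-0.1 0.32 0 0 0 1;-0.1 0.32 0 0 0 1;-0.1 0.32 0 0 0 1;-0.1 0.32 0 0 0 1;-0.1 0.32 0 0 0 1;-0.1 0.32 0 0 0 1' >/dev/null
python3 -m inch '0 0 0 0 0 1;0 0 0 0 0 1;0 0 0 0 0 1;0 0 0 0 0 1;0 0 0 0 0 1;0 0 0 0 0 0.1;0 0 0 0 0 0;0 0 0 0 0 0'; python3 st.py; python3 snap.py w9 lock_wing start_grip; python3 blade.py >/dev/null
python3 - <<'E'
from fit import *
for n in ("scene","side"): print("bar",n,rect(cloud(arm.grab_frame(n))[0],.05,.09,(.38,.7,-.1,.08)))
E
```

```text
t: 45.02
eef_pos: [0.4983, -0.0124, 0.2253]
ee_rot: [0.376, 1.569, 0.255]
force: [-0.1, 0.5, 0.1]
width: 0.0879
t: 48.02
eef_pos: [0.4258, 0.2174, 0.3319]
ee_rot: [-1.164, 1.57, 0.813]
force: [0.1, 0.5, 0.1]
width: 0.0875
t: 50.52
eef_pos: [0.3901, 0.3325, 0.3311]
ee_rot: [-2.312, 1.571, 1.153]
force: [0.1, 0.7, 0.5]
width: 0.0877
t 50.52 tcp [0.3901 0.3325 0.3311] heading -161.48 xdir [ 0.0001  0.0001 -1.    ] F [0.1 0.7 0.5] w 0.0877 q [ 1.09  0.03 -0.16 -0.   -1.37  0.8 ]
lock_wing [318.9  97.9] 0.87 [0.4637 0.3565 0.1065]
start_grip [598.8 182.2] 0.17 [ 0.4792 -0.0014  0.0716]
bar scene (((462.0725402832031, -8.86479377746582), (21.278894424438477, 100.23590087890625), 84.37962341308594), 227)
bar side (((459.12548828125, -6.199302673339844), (20.520832061767578, 102.55870819091797), 82.643310546875), 296)
```

View pics/w9.png

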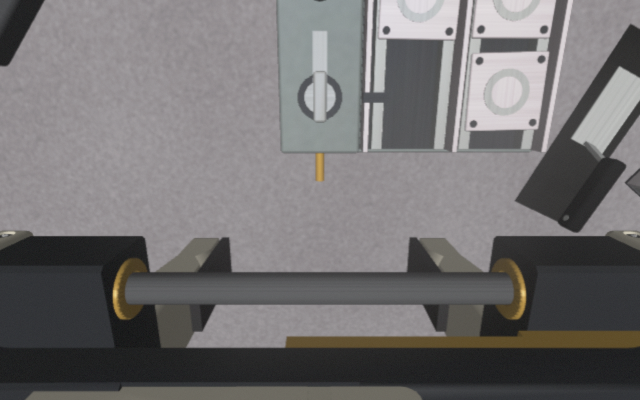

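```bash
python3 -m inch '0.49 0.15 -0.7 0 0 0.04;0.49 0.15 -1 0 0 0;0.49 0.16 -1 0 0 0;0.49 0.16 -1 0 0 0;0.5 0.16 -1 0 0 0;0 0 -1 0 0 0;0 0 -0.8 0 0 0;0 0 -0.4 0 0 0;0 0 0 0 0 0;0 0 0 0 0 0' 0.6 60; python3 rel.py tray -55 166; python3 snap.py w10
```

```text
t: 52.12
eef_pos: [0.4645, 0.3566, 0.1251]
ee_rot: [-2.681, 1.569, 0.789]
force: [0.4, -0.5, 0.2]
width: 0.0526
t 52.12 in tray: TCP [-54.8 167.1] z 125.1 yaw err -179.89 F [ 0.4 -0.5  0.2] w 0.0526
to go (units) [ 0.   -0.04] turn 35.98
```

```bash
python3 -m inch '0 -0.02 -0.6 0 0 0;0 0 -0.5 0 0 0;0 0 -0.23 0 0 0;0 0 0 0 0 0;0 0 0 0 0 0' 0.6 30; python3 -m inch '0 0 0 0 0 0;0 0 0 0 0 0;0 0 0 0 0 0;0 0 0 0 0 0;0 0 0 0 0 0;0 0 0 0 0 0;0 0 0 0 0 0' 0 30; python3 rel.py tray -55 166
```

```text
t: 52.8
eef_pos: [0.4643, 0.3557, 0.0845]
ee_rot: [-2.759, 1.57, 0.71]
force: [-0.3, -0.8, -0.3]
width: 0.0524
t: 53.68
eef_pos: [0.4637, 0.3565, 0.0841]
ee_rot: [-1.921, 1.569, 1.549]
force: [-3.1, 4.3, 0.2]
width: 0.0137
t 53.67 in tray: TCP [-55.5 167.2] z 84.1 yaw err -179.90 F [-3.1  4.3  0.2] w 0.0137
to go (units) [ 0.03 -0.03] turn 35.98
```

```bash
python3 -m inch '-0.02 0.03 0 0 0 -0.5;0 0 0 0 0 -1;0 0 0 0 0 -1;0 0 0 0 0 -1;0 0 0 0 0 -1;0 0 0 0 0 -1' && python3 -m inch '0 0 0 0 0 -1;0 0 0 0 0 -1;0 0 0 0 0 -1;0 0 0 0 0 -1;0 0 0 0 0 -1;0 0 0 0 0 -1;0 0 0 0 0 -1;0 0 0 0 0 -1;0 0 0 0 0 -1;0 0 0 0 0 -1;0 0 0 0 0 -1;0 0 0 0 0 -1' && python3 -m inch '0 0 0 0 0 -0.5;0 0 0 0 0 -0.2;0 0 0 0 0 0;0 0 0 0 0 0'; python3 rel.py tray -55 166; python3 -c "
from h import *;print(arm.get_state()['moment'])"
```

```text
t: 54.42
eef_pos: [0.4636, 0.3567, 0.0841]
ee_rot: [-2.16, 1.57, 0.827]
force: [0.8, 1.7, -0.8]
width: 0.0133
t: 55.92
eef_pos: [0.464, 0.3572, 0.0841]
ee_rot: [-1.018, 1.569, 0.921]
force: [1.2, 2.5, -2.3]
width: 0.0137
t: 56.42
eef_pos: [0.464, 0.3572, 0.0842]
ee_rot: [-1.061, 1.569, 0.822]
force: [3.2, 4.8, -3.8]
width: 0.0136
t 56.42 in tray: TCP [-55.  167.8] z 84.2 yaw err 89.18 F [ 3.2  4.8 -3.8] w 0.0136
to go (units) [ 0.02 -0.06] turn -17.84
[ 1.5272 -1.1951  0.3911]
```

```bash
python3 -m inch '0 0 0 0 0 0;0 0 0 0 0 0;0 0 0 0 0 0;0 0 0 0 0 0;0 0 0.4 0 0 0;0 0 0.8 0 0 0;0 0 1 0 0 0;0 0 1 0 0 0;0 0 0.4 0 0 0;0 0 0 0 0 0' 0.6 30; python3 -m inch '0.5 0.17 0 0 0 0;0.9 0.28 0 0 0 0;0.9 0.28 0 0 0 0;0.9 0.28 0 0 0 0;0.45 0.15 0 0 0 0;0 0 0 0 0 0;0 0 0 0 0 0'; python3 rel.py tray 60 166
python3 - <<'E'
from h import *
ims=[]
p=arm.grab_frame("scene"); a=cv2.resize(p["frame"][90:215,330:480,::-1],None,fx=2.6,fy=2.6)
p=arm.grab_frame("side"); b=cv2.resize(p["frame"][200:325,110:300,::-1],None,fx=2.1,fy=2.6)
cv2.imwrite("pics/lk.png",np.hstack([a,b]))
d=cloud(p)[0]; F=(.5699,.2159); y=np.radians(18.7); e=d[:,:2]-F; X=np.cos(y)*e[:,0]+np.sin(y)*e[:,1]; Y=-np.sin(y)*e[:,0]+np.cos(y)*e[:,1]
m=(abs(X-60)<1)
m=(abs(X-.06)<.03)&(abs(Y-.166)<.03)&(d[:,2]>.085)&(d[:,2]<.125); print("knob",m.sum(),np.median(X[m]),np.median(Y[m]),d[m,2].max())
m=(abs(X+.055)<.045)&(abs(Y-.166)<.045)&(d[:,2]>.09)&(d[:,2]<.115); print("wing",m.sum(),cv2.minAreaRect(np.c_[X[m],Y[m]].astype(np.float32)*1000))
E
```

```text
t: 57.68
eef_pos: [0.4636, 0.3566, 0.193]
ee_rot: [-0.859, 1.569, 1.023]
force: [-0.4, -0.3, -0.7]
width: 0.0525
t: 58.55
eef_pos: [0.5723, 0.3908, 0.1916]
ee_rot: [1.92, 1.57, -2.482]
force: [-0.3, -0.4, 1.1]
width: 0.0526
t 58.55 in tray: TCP [ 58.4 164.9] z 191.6 yaw err 89.09 F [-0.3 -0.4  1.1] w 0.0526
to go (units) [0.04 0.05] turn -17.82
knob 272 0.04911936122135244 0.172975395415028 0.12078047008857029
wing 253 ((-57.416053771972656, 167.58163452148438), (15.411375999450684, 52.266380310058594), 1.1444501876831055)
```

View pics/lk.png

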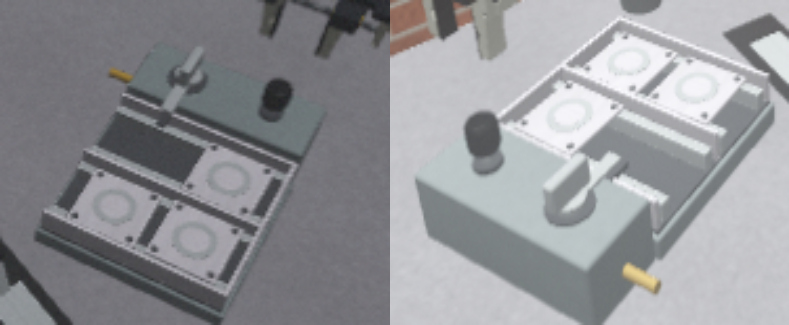

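```bash
python3 -m inch '0.04 0.05 -0.6 0 0 0;0 0 -0.9 0 0 0;0 0 -0.9 0 0 0;0 0 -0.7 0 0 0;0 0 -0.4 0 0 0;0 0 -0.09 0 0 0;0 0 0 0 0 0;0 0 0 0 0 0' 0.6 60; python3 -m inch '0 0 0 0 0 0;0 0 0 0 0 0;0 0 0 0 0 0;0 0 0 0 0 0;0 0 0 0 0 0;0 0 0 0 0 0' 0 60; python3 rel.py tray 60 166
```

```text
t: 59.65
eef_pos: [0.5745, 0.393, 0.0854]
ee_rot: [-1.099, 1.569, 0.782]
force: [-0.4, 0.2, -0.1]
width: 0.0526
t: 60.4
eef_pos: [0.5735, 0.3924, 0.0846]
ee_rot: [1.731, 1.57, -2.671]
force: [-6.1, 0.4, 4.2]
width: 0.0326
t 60.40 in tray: TCP [ 60.  166.1] z 84.6 yaw err 89.09 F [-6.1  0.4  4.2] w 0.0326
to go (units) [ 0. -0.] turn -17.82
```

```bash
python3 -m inch '0 0 0.2 0 0 0;0 0 0.3 0 0 0;0 0 0.3 0 0 0;0 0 0.3 0 0 0;0 0 0.25 0 0 0;0 0 0.1 0 0 0'; python3 -m inch '0 0 0.05 0 0 0;0 0 0.04 0 0 0;0 0 0 0 0 0'
```

```text
t: 61.15
eef_pos: [0.5735, 0.3924, 0.1279]
ee_rot: [1.579, 1.57, -2.823]
force: [-3.1, 1.5, -10.7]
width: 0.0325
t: 61.52
eef_pos: [0.5735, 0.3923, 0.1298]
ee_rot: [1.814, 1.569, -2.588]
force: [-5.8, 1.0, -12.1]
width: 0.0325
```

```bash
python3 -m inch '0 0 0.06 0 0 0;0 0 0 0 0 0;0 0 0 0 0 0;0 0 0 0 0 0;0 0 0 0 0 0'; python3 -m inch '0 0 0 0 0 0;0 0 0 0 0 0;0 0 0 0 0 0;0 0 0 0 0 0;0 0 0 0 0 0' 0.8 60;  python3 -m inch '0 0 0.5 0 0 0;0 0 1 0 0 0;0 0 1 0 0 0;0 0 1 0 0 0;0 0 1 0 0 0;-0.5 0 0.5 0 0 0;-1 0 0 0 0 0;-1 0 0 0 0 0;-1 0 0 0 0 0;-0.5 0 0 0 0 0;0 0 0 0 0 0;0 0 0 0 0 0'
python3 plates.py tray .054 scene side
python3 - <<'E'
from fit import *
for n in ("scene","side"):
    p=arm.grab_frame(n); c=cloud(p)[0]; print("bar",n,rect(c,.05,.09,(.38,.7,-.1,.08)))
    if n=="scene": a=cv2.resize(p["frame"][80:230,280:480,::-1],None,fx=2,fy=2)
    else: b=cv2.resize(p["frame"][180:330,110:360,::-1],None,fx=1.6,fy=2)
    e=c[:,:2]-(.5699,.2159); y=np.radians(18.7); X=np.cos(y)*e[:,0]+np.sin(y)*e[:,1]; Y=-np.sin(y)*e[:,0]+np.cos(y)*e[:,1]
    m=(abs(X-.06)<.03)&(abs(Y-.166)<.03)&(c[:,2]<.2); print("knob top",np.percentile(c[m,2],99))
    m=(abs(X+.055)<.045)&(abs(Y-.166)<.045)&(c[:,2]>.09)&(c[:,2]<.115); print("wing",cv2.minAreaRect(np.c_[X[m],Y[m]].astype(np.float32)*1000))
cv2.imwrite("pics/fin.png",np.hstack([a,b]))
E
```

```text
t: 62.15
eef_pos: [0.5734, 0.3923, 0.1299]
ee_rot: [1.778, 1.568, -2.625]
force: [0.6, 3.3, -26.3]
width: 0.0328
t: 62.78
eef_pos: [0.5744, 0.3927, 0.133]
ee_rot: [-1.231, 1.57, 0.65]
force: [0.2, 1.1, -0.0]
width: 0.0694
t: 64.28
eef_pos: [0.4544, 0.3927, 0.2824]
ee_rot: [-1.96, 1.571, -0.078]
force: [-0.4, -0.2, -0.4]
width: 0.07
side centre [ 53.3 -56.8] size [90.8 98.5] ang 4.7 z 0.0542 n 551
side centre [-50.2 -58.2] size [ 91.2 105.1] ang 13.7 z 0.0544 n 653
side centre [50.8 54.7] size [94.4 95.6] ang 77.8 z 0.0544 n 710
bar scene (((462.6360778808594, -8.600229263305664), (20.847810745239258, 101.80503845214844), 83.0233383178711), 225)
knob top 0.11901564120766837
wing ((-53.95841598510742, 164.65585327148438), (13.851757049560547, 53.27425765991211), 0.6463862061500549)
bar side (((458.6383056640625, -5.7952423095703125), (22.34798240661621, 101.88688659667969), 83.33747863769531), 298)
knob top 0.11930638953691074
wing ((-57.679996490478516, 167.77755737304688), (52.20515823364258, 15.195255279541016), 89.77195739746094)
```

View pics/fin.png

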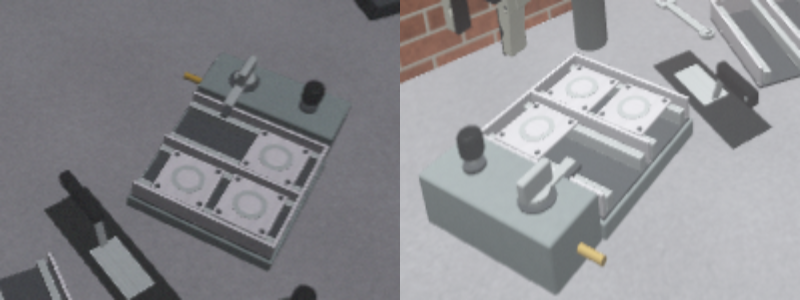

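```bash
python3 -c "
from station import arm; print(arm.job_done())"
```

```text
the job is handed in; nothing more can be done
None
```

The job is done and handed in at about 64 s of the 210 s allowed; no verdict was reported.

**Plates:** Three plates were present. I carried each one on the lifter blade to the tray, and the gripper stayed clear of them. The last views show them flat on the ribs at about (53, −57), (−50, −58) and (51, 55) mm in tray coordinates, tops at 54 mm. They are side by side, with none on top of another.

**Lock:** After the last plate was in, I turned the lock 90.8° clockwise. The wing now reads across the tray to within about 1°, in its locked position.

**Start knob:** I pulled it up 45 mm to the stop, where the force jumped to 26 N with no further travel. I held it there for about 0.6 s and let go, and it sprang back (top at 119 mm).

**Lifter:** It lies flat on its mat with the blade pointing away. The holding point measures about 1–2 mm off target and the yaw is about −7°, matching the mat. I saw no sign that it had been knocked aside.

**Disagreements:** The side camera reads a few mm off from the scene and wrist cameras, which is its usual bias. In the last checks the scene camera picked out no plate, so the final plate positions rest on the side camera. Its plate outlines were up to 14° askew and 105 mm long, while the pictures show the plates lying square. I did not measure the bottle, drum or spanner again; the arm was never near them.

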